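Lay the duplicating flask on its side in the tilting cradle

TASK

Stand the fallen amber bottle upright on the cork coaster, with its whole foot on the cork. Slide the teal flask, which is too wide to grip and must not be toppled on the bench, upright onto the foot plate of the tilting cradle, and swing the cradle gently all the way down (the red bar is its handle), so that the flask ends lying on its side in the trough. Leave the casts, bowl, articulator, jar and screwdriver where they are, and let go of everything at the end.

Things in the scene. Friction and masses are not known exactly. Their poses are not given: they have to be found in the camera images.
- flask: closed duplicating flask, upright cylinder, 92 mm diameter, 115 mm tall, about 0.55 kg, teal with an aluminium lid (top 23 mm); starts standing on the bench. Origin: centre of its underside; z runs up its axis to the lid.
- bottle: amber bottle lying on the bench between flask and cradle, 48 mm diameter from its foot to 92 mm, then a shoulder to a white cap (28 mm diameter); 128 mm long in all, 0.16 kg. Origin: centre of its underside; z runs along its axis to the cap.
- coaster: fixed round cork coaster, 100 mm diameter, 4 mm thick; origin: centre of its underside, on the bench.
- cradle (a joint): hinge of the tilting cradle, an L of foot plate and trough: 0 = as at the start, foot plate flat on the bench and trough upright; 1.57 = swung down through a right angle, trough lying flat on the bench. It moves away from the foot plate's side (towards the stand's +x). The hinge is stiff (about 0.7 N m) and stays where it is left.
- cradle_pivot (a point): point on the hinge axis, mid-width, 8 mm above the bench, on the fixed stand. x points horizontally the way the cradle swings down, y along the hinge axis, z up; these axes do not turn with the joint. Two stand cheeks, 22 mm high, stand 56 to 68 mm either side of it.
- cradle_seat (a point): where the flask's underside centre belongs on the foot plate; turns with the cradle. At joint 0: axes as cradle_pivot, 57 mm before it, 2 mm above the bench; the flask slides in from -x. Plate: 96 mm wide, starts 58 mm before this point after a 25 mm ramp. Trough: flat back 47 mm past this point, 46 mm wide, 136 mm high, a 34 mm wing at 45 degrees each side. z: flask axis.
- cradle_bar (a point): turns with the cradle: middle of the round red bar (12 mm diameter, 104 mm long, along y) by which the cradle is swung; from the pivot, 35 mm towards -x and 172 mm up at joint 0, so 172 mm towards +x and 35 mm up at joint 1.57. Posts meet the bar 46 mm either side of the middle, the rest is free all round.
- cast_a: bystander: yellow dental cast, 76 x 62 mm, 34 mm high; origin: underside.
- cast_b: bystander: pink dental cast, 76 x 62 mm, 34 mm high; origin: underside.
- bowl: bystander: black bowl, 100 mm diameter, 30 mm high; origin: centre of its underside.
- articulator: bystander: steel articulator with casts, 85 x 100 mm, 108 mm high; origin: centre of its underside.
- jar: bystander: white jar with a blue lid, 64 mm diameter, 75 mm high; origin: centre of its underside.
- driver: bystander: green-handled screwdriver lying on the bench, 160 mm long.
Not all that is in view belongs to the job. What is shaped like the part that bears cradle but pink is not meant. Leave any purple look-alike of the flask alone.

How it is judged:
By the outcome, as a careful person would: the job done as asked, in the order asked, and still so for the second after the job is handed in, with the robot touching nothing.
It also fails if it takes over 72 s, if anything falls off the work surface, if the arm or the gripper's body presses on something with over 40 N, if the wrist force passes 120 N, or if a joint passes its speed limit or range.

ROBOT

A 6-joint arm with a two-finger parallel gripper is mounted at the origin on the work surface. World frame = base frame: x ahead of the robot, y to its left, z up, the work surface at z = 0. Lengths are in mm, angles in rad, forces in N, time in s.
With the tool pointing down it reaches from about 300 to 850 mm from the base axis. Payload 4.2 kg.
Tool frame: the origin (TCP) lies midway between the tips of the shut fingers; the grasp point (between the pads) lies 19 mm behind it; z points along the fingers, y is the line along which they close (so a half turn about z gives the same grasp; the last joint's range is limited). The gripper opens to 91 mm and grips with 3 to 60 N. Pads are 32 mm wide; open, the fingers measure 118 mm over their backs; the gripper's body (76 mm by 178 mm) begins 60 mm behind the grasp point.
Start: joints at [1.207, 0.32, 1.565, -0, 1.257, -0.02], TCP at [193.817, 541.367, 213.976] pointing down, gripper open.
Joint ranges: [-3.11, 3.11], [-0.84, 2.01], [0.21, 2.61], [-1.34, 4.49], [0.05, 2.63], [-2.56, 2.56]. Speed limits (rad/s): [2.57, 2.57, 3.14, 3.14, 3.14, 3.14].

INTERFACE

Orientations are given as [roll, pitch, yaw] about the fixed x, y, z axes, in that order (R = Rz(yaw) Ry(pitch) Rx(roll)).
In Python, from plant import ctrl, eyes gives the robot as it stands.
- The arm moves only by the shell command python3 -m inch 'ROWS'. ROWS is a JSON object of lists of equal length, an entry for each row: "translation": the shift along the tool's x, y, z normalised to -1 to 1, where 1 is 0.2 m, a list of three; "dr": the turn, a rotation vector about the tool's x, y, z normalised to -1 to 1, where 1 is 180 degrees, a list of three; "jaw": the opening, from 0 (shut) to 1 (fully open). In form: {"translation": [[dx, dy, dz], ...], "dr": [[wx, wy, wz], ...], "jaw": [jaw, ...]}. A call has 1 to 8 rows; each row is the pose to reach, as a shift and turn from the pose commanded when the call began, along the tool's axes at that moment, turning the shorter way round; what a row does not reach only later rows make up. A row lasts 1/8 s, in which the tool goes at most 62.5 mm and 10.7 degrees, less where a joint would pass 70% of its speed; a pose out of reach is approached as far as the arm can. A call with a number of a shift or a turn outside -1 to 1 is refused whole. A call with a gripper value outside its range is refused whole. The fingers move at their own pace and stop on an object; the grip force is fixed at half the most. Time passes only in rows, so rows that repeat a pose let the fingers close. It gives the time, the measured TCP pose, the force, the opening and the grip force at its end, in the units of the state.
- ctrl.read_state(): the state, without advancing time (a new reading comes with each control period).
- eyes.get_image(name): name is "scene" or "side" or "wrist"; returns the picture (420x560x3 uint8, red, green, blue); there is no depth.
- eyes.camera_model(name): a dict with "fx", "fy", "cx", "cy" (pixels), "origin" and "orientation" of the camera in the world; the wrist camera has in their place "T_tool_cam" (4x4, takes a point from camera to tool coordinates, whose origin is the TCP and whose axes are the flange's). Camera axes: x right, y down, z forward; pixel columns grow to the right and rows downward; lengths in mm; the calibration is good to about 2 mm. A picture is of the moment at which its call begins: read the wrist's pose just before it. camera_model takes no time and is no camera call.
- ctrl.job_done(): hands the job in; it is judged then, once.
The state is a dict: "t": time; "joint_pos": joint angles; "qd": joint speeds; "joint_efforts": joint torques, N m; "tool_pos": TCP position; "orientation": TCP orientation; "force": force on the tool from outside, world axes, zero at the start; "torque": the same for the moment, N m; "width": finger opening in mm; "gripper_force": force on a finger pad.
Only numpy, scipy, OpenCV 4.12 (cv2) and the standard library are available. Lean on these libraries where they do the work, as an engineer would, in place of code of your own. Each camera call takes 0.05 s, during which the arm holds its last target. There are 200 camera calls.

## Working session

There is one attempt and no reset: what is moved stays moved. The work goes in short steps, Python scripts to look and compute and a shell command to move; the robot and the scene stay as the last step left them, time stands still between calls to the robot, and variables do not carry over. Pictures are saved under pics/ and viewed, at most 10 in all, crops included, and the job is handed in when it is done.

```bash
mkdir -p pics; ls
python3 - <<'E'
from plant import ctrl, eyes
import cv2
for n in("scene","side"):
    cv2.imwrite(f"pics/{n}0.png",eyes.get_image(n)[:,:,::-1]); print(n,eyes.camera_model(n))
print(eyes.camera_model("wrist")); print(ctrl.read_state())
E
```

```text
pics
scene {'fx': 483.7611942204444, 'fy': 483.7611942204444, 'cx': 284.1644651136218, 'cy': 207.03211000780956, 'origin': array([1168.96036671,  496.6049562 , 1254.11053865]), 'orientation': array([-2.58137709e+00,  4.40383531e-04,  2.14731690e+00])}
side {'fx': 418.7520619768769, 'fy': 418.7520619768769, 'cx': 275.2056707663941, 'cy': 208.530982833869, 'origin': array([ 512.81143826, -973.55267415,  745.25952348]), 'orientation': array([-2.07066008, -0.0031732 , -0.07047915])}
{'fx': 343.1755705222594, 'fy': 343.1755705222594, 'cx': 281.2310461373455, 'cy': 201.40252169182583, 'T_tool_cam': array([[ 4.70273302e-04, -9.72016607e-01, -2.34911674e-01,
         6.47274154e+01],
       [ 9.99999766e-01,  3.40220688e-04,  5.94151113e-04,
        -2.02330934e-01],
       [-4.97602937e-04, -2.34911898e-01,  9.72016539e-01,
        -1.70270688e+02],
       [ 0.00000000e+00,  0.00000000e+00,  0.00000000e+00,
         1.00000000e+00]])}
{'t': 0.1, 'joint_pos': array([ 1.20698501e+00,  3.20256951e-01,  1.56552817e+00, -5.15589813e-05,
        1.25739914e+00, -1.99908364e-02]), 'qd': array([-0.0005047 , -0.00096175, -0.00209412,  0.00201144,  0.0005228 ,
       -0.00039243]), 'joint_efforts': array([ 9.31075992e-04, -4.13335168e+01, -2.32511348e+01,  7.27492827e-02,
        4.21467551e-02, -6.02352770e-05]), 'tool_pos': array([193.67854999, 540.93425353, 213.19891076]), 'orientation': array([-3.14000038e+00,  1.71970199e-05,  2.79778812e+00]), 'force': array([-0.08095465, -0.44592218, -0.61550904]), 'torque': array([0.01106309, 0.00388894, 0.01136313]), 'gripper_force': 0.0, 'width': 91.49905182657693}
```

View pics/scene0.png

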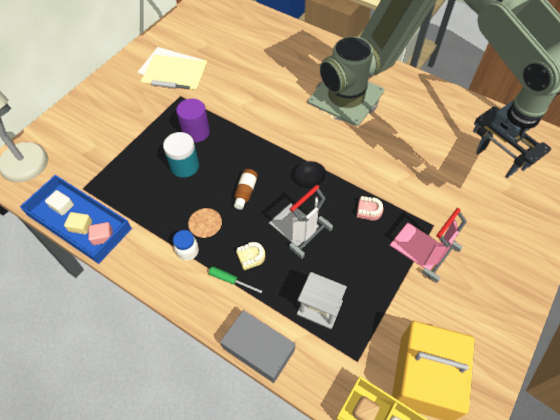

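View pics/side0.png

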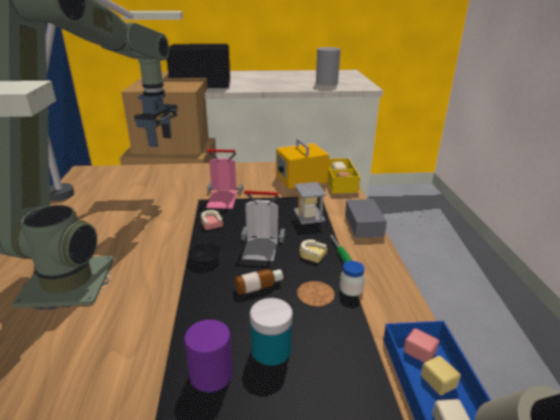

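The scene view shows the teal flask at (182,155), the bottle at (245,188) with its cap at (239,205), the coaster at (205,222), and the grey cradle at (300,222) with its red bar at (307,200). The purple flask and pink cradle are decoys. The side view agrees.

```bash
cat > h.py <<'E'
import numpy as np, cv2
from scipy.spatial.transform import Rotation as R
from plant import ctrl, eyes
def cam(n):
    m=eyes.camera_model(n)
    if n=="wrist":
        s=ctrl.read_state(); T=m["T_tool_cam"]; A=R.from_euler("xyz",s["orientation"]).as_matrix()
        return m,A@T[:3,3]+s["tool_pos"],A@T[:3,:3]
    return m,np.array(m["origin"]),R.from_euler("xyz",m["orientation"]).as_matrix()
def ray(c,uv):
    m,o,A=c; d=A@np.array([(uv[0]-m["cx"])/m["fx"],(uv[1]-m["cy"])/m["fy"],1]); return o,d/np.linalg.norm(d)
def onz(c,uv,z):
    o,d=ray(c,uv); return o+d*(z-o[2])/d[2]
def proj(c,p):
    m,o,A=c; q=A.T@(np.array(p)-o); return np.array([m["fx"]*q[0]/q[2]+m["cx"],m["fy"]*q[1]/q[2]+m["cy"]])
def tri(c1,u1,c2,u2):
    o1,d1=ray(c1,u1);o2,d2=ray(c2,u2)
    t=np.linalg.lstsq(np.c_[d1,-d2],o2-o1,rcond=None)[0]
    a,b=o1+d1*t[0],o2+d2*t[1]; return (a+b)/2,np.linalg.norm(a-b)
def shot(n,f=None):
    c=cam(n); im=eyes.get_image(n)
    if f: cv2.imwrite("pics/"+f,im[:,:,::-1])
    return c,im,cv2.cvtColor(im,cv2.COLOR_RGB2HSV)
def blob(hsv,lo,hi,box):
    """largest blob with HSV in lo..hi (hue may wrap) inside box x0,y0,x1,y1 -> contour, centroid, minAreaRect, area"""
    m=cv2.inRange(hsv,np.array(lo),np.array(hi)) if lo[0]<=hi[0] else cv2.inRange(hsv,np.array(lo),np.array([180,*hi[1:]]))|cv2.inRange(hsv,np.array([0,*lo[1:]]),np.array(hi))
    k=np.zeros_like(m); x0,y0,x1,y1=box; k[y0:y1,x0:x1]=m[y0:y1,x0:x1]
    cs=cv2.findContours(k,cv2.RETR_EXTERNAL,cv2.CHAIN_APPROX_NONE)[0]
    ct=max(cs,key=cv2.contourArea); M=cv2.moments(ct)
    return ct,(M["m10"]/M["m00"],M["m01"]/M["m00"]),cv2.minAreaRect(ct),M["m00"]
def ends(ct):
    p=ct.reshape(-1,2).astype(float); c=p.mean(0); v=np.linalg.svd(p-c,full_matrices=False)[2][0]; s=(p-c)@v
    return c+v*s.min(),c+v*s.max()
E
python3 - <<'E'
from h import *
np.set_printoptions(precision=1,suppress=True)
S,si,sh=shot("scene");D,di,dh=shot("side")
# bar
b1=blob(sh,(170,150,90),(8,255,255),(285,180,330,220));b2=blob(dh,(170,130,70),(8,255,255),(235,185,290,200))
e1=ends(b1[0]);e2=ends(b2[0]);print("bar",e1,e2,[onz(S,e,180) for e in e1],[onz(D,e,180) for e in e2])
print("barmid",onz(S,b1[1],180),onz(D,b2[1],180),tri(S,b1[1],D,b2[1]))
# coaster
c1=blob(sh,(5,80,60),(20,255,255),(180,200,228,242));c2=blob(dh,(3,80,60),(20,255,255),(290,275,340,310))
print("coaster",c1[1:],onz(S,c1[1],4),onz(D,c2[1],4))
# bottle
for h,c,bx in((sh,S,(225,160,262,215)),(dh,D,(225,260,295,300))):
    a=blob(h,(3,120,30),(20,255,255),bx);w=blob(h,(0,0,140),(180,90,255),bx)
    print("bottle amber",a[1],a[3],ends(a[0]),onz(c,a[1],24),"cap",w[1],w[3],onz(c,w[1],24))
    print([onz(c,e,24) for e in ends(a[0])])
# flask
for h,c,bx in((sh,S,(155,125,210,185)),(dh,D,(240,290,300,370))):
    a=blob(h,(80,100,40),(105,255,255),bx);w=blob(h,(0,0,150),(180,60,255),bx)
    el=cv2.fitEllipse(w[0]); print("flask teal",a[1],cv2.boundingRect(a[0]),"lid",cv2.boundingRect(w[0]),w[1],onz(c,w[1],103))
E
python3 -c "
import cv2
a=cv2.imread('pics/scene0.png')[120:270,140:340];b=cv2.imread('pics/side0.png')[180:370,190:370]
cv2.imwrite('pics/z.png',cv2.hconcat([cv2.resize(a,(400,300)),cv2.resize(b,(284,300))]))"
```

```text
bar (array([318.1, 185.2]), array([290.7, 209.8])) (array([244. , 191.6]), array([278. , 193.4])) [array([496.1, 167.9, 180. ]), array([602.2, 147.8, 180. ])] [array([500.3, 172.2, 180. ]), array([602.5, 152.9, 180. ])]
barmid [549.6 157.6 180. ] [550.1 162.7 180. ] (array([550.3, 158.3, 182. ]), np.float64(0.7464340636126777))
coaster ((204.60241483398016, 222.40815006468304), ((204.5, 222.5), (29.0, 33.0), 90.0), 773.0) [ 687.1 -101.2    4. ] [ 685.  -102.7    4. ]
bottle amber (243.1851851851852, 191.75802469135803) 202.5 (array([234.3, 191.1]), array([251.6, 193.8])) [544.5 -59.8  24. ] cap (247.96379126730562, 179.40468583599574) 156.5 [498.7 -74.3  24. ]
[array([557.4, -84. ,  24. ]), array([536.5, -34. ,  24. ])]
bottle amber (266.06837606837604, 277.8104118104118) 214.5 (array([264.1, 268.3]), array([267.1, 287.7])) [554.9 -52.3  24. ] cap (251.43529411764706, 280.18823529411765) 212.5 [514.4 -60.   24. ]
[array([551.5,  -8.6,  24. ]), array([555.5, -94.6,  24. ])]
flask teal (184.2505862646566, 165.70251256281406) (165, 147, 34, 31) lid (163, 132, 31, 28) (178.58488132094942, 145.36661506707947) [ 553.2 -288.9  103. ]
flask teal (270.59586631486366, 347.4208443271768) (250, 326, 42, 40) lid (251, 298, 41, 30) (270.84488814938067, 312.6304307635422) [ 554.5 -276.3  103. ]
```

View pics/z.png

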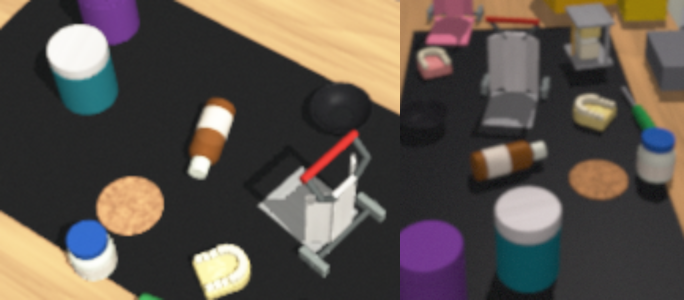

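The crops show the bottle carrying a white label, foot at scene (251,171), cap end at scene (239,206). The cradle's foot plate faces the flask. Next I'll measure the whole silhouettes and the neighbours.

Run:
```python
from h import *
np.set_printoptions(precision=1,suppress=True)
S,si,sh=shot("scene");D,di,dh=shot("side")
for h,c,bx in((sh,S,(225,162,268,214)),(dh,D,(228,262,290,298))):
    k=blob(h,(0,0,60),(180,255,255),bx); e=ends(k[0]); print("bottle",k[1],k[3],k[2],[onz(c,x,24) for x in e],onz(c,k[1],24))
for nm,lo,hi,bx,b2,z in(("jarlid",(105,120,60),(125,255,255),(165,225,205,250),(335,255,370,280),75),("casta",(18,60,100),(35,255,255),(230,238,272,275),(295,235,335,270),20),("driver",(40,100,30),(85,255,255),(200,262,240,290),(330,240,360,270),12)):
    a=blob(sh,lo,hi,bx);b=blob(dh,lo,hi,b2);print(nm,onz(S,a[1],z),onz(D,b[1],z))
print("bowl",onz(S,(309,172),25),"artic top",onz(S,(324,290),108), "castb",onz(S,(370,208),25),"purple",onz(S,(194,115),105))
# flask: use lid+body silhouettes: edges of teal left/right columns in side at mid height, and scene
# ellipse top by topmost part: project candidate check
for P in ([553,-285,115],[553,-285,92],[553,-285,0]): print(P,proj(S,P),proj(D,P))
for P in ([546,136,0],[556.5,192.4,8],[530.5,54.8,0]): print("cr",P,proj(S,P),proj(D,P))
```

```text
bottle (244.7630805408583, 187.69929453262787) 567.0 ((244.3500213623047, 188.95001220703125), (16.443843841552734, 42.69074630737305), 18.434947967529297) [array([459.2, -88.7,  24. ]), array([605.2, -39. ,  24. ])] [529.6 -64.5  24. ]
bottle (257.2708988057825, 279.6647810601299) 795.5 ((259.20587158203125, 279.32354736328125), (20.130455017089844, 49.71980285644531), 75.96376037597656) [array([604.1, -33.6,  24. ]), array([470.2, -79.5,  24. ])] [530.4 -58.8  24. ]
jarlid [789.6 -84.8  75. ] [782.8 -93.2  75. ]
casta [714.   84.9  20. ] [705.4  65.3  20. ]
driver [796.9  47.3  12. ] [795.5  63.1  12. ]
bowl [371.5  70.5  25. ] artic top [719.1 323.4 108. ] castb [385.7 293.3  25. ] purple [ 431.4 -326.   105. ]
[553, -285, 115] [178.9 143.3] [270.4 311.2]
[553, -285, 92] [180.3 148.1] [270.4 319.2]
[553, -285, 0] [185.5 166.2] [270.5 349.3]
cr [546, 136, 0] [296.8 226.3] [260.3 247. ]
cr [556.5, 192.4, 8] [311.3 236.6] [262.8 235.3]
cr [530.5, 54.8, 0] [277. 210.] [256.2 262.3]
```

```bash
python3 -m inch '{"translation":[[0,0,0],[0,0,0],[0,0,0],[0,0,0],[0,0,0],[0,0,0],[0,0,0]],"dr":[[0,0.333,0],[0,0.333,0],[0,0.333,0],[0,0.333,0],[0,0.333,0],[0,0.333,0],[0,0.333,0]],"jaw":[1,1,1,1,1,1,1]}'; python3 -c "
from plant import ctrl;print(ctrl.read_state())"
```

```text
t: 1.18
tool_pos: [194.8, 540.7, 211.8]
orientation: [-3.133, -1.047, 2.788]
force: [-0.3, -0.2, -0.2]
width: 91.2
gripper_force: 0.0
{'t': 1.175, 'joint_pos': array([ 0.73952584,  0.56644465,  1.61562385,  0.87188382,  1.61605032,
       -0.75607615]), 'qd': array([ 0.03433486, -0.05167795, -0.02769413, -0.00141468, -0.00169798,
        0.01277478]), 'joint_efforts': array([ -0.94532311, -47.00174332, -17.41759479,   2.73356102,
         2.62259893,  -0.0787149 ]), 'tool_pos': array([194.81815188, 540.7445423 , 211.75423609]), 'orientation': array([-3.13291527, -1.04673913,  2.78826239]), 'force': array([-0.27523631, -0.21717718, -0.23590865]), 'torque': array([-0.13739256, -0.45963894, -0.00402201]), 'gripper_force': 0.0, 'width': 91.1601604962627}
```

```bash
cat > g.py <<'E'
# usage: g.py x y z yaw tilt [x y z yaw tilt ...] : tool down, tool x at yaw deg, then tilted by tilt deg about tool y; chain of calls
import sys
from h import *
def pose(yaw,tilt): return R.from_euler("z",yaw,degrees=True)*R.from_euler("x",180,degrees=True)*R.from_euler("y",tilt,degrees=True)
s=ctrl.read_state(); p=s["tool_pos"]; A=R.from_euler("xyz",s["orientation"])
v=list(map(float,sys.argv[1:]))
for i in range(0,len(v),5):
    q=np.array(v[i:i+3]); B=pose(*v[i+3:i+5]); d=A.inv().apply(q-p); w=(A.inv()*B).as_rotvec()
    n=max(np.linalg.norm(d)/62.5,np.degrees(np.linalg.norm(w))/10.7)
    print("tr",np.round(d/200,3).tolist(),"dr",np.round(w/np.pi,3).tolist(),"rows>=%.1f"%n); p,A=q,B
E
python3 g.py 280 390 215 100 0  400 230 215 60 0  480 90 215 30 0  530 -60 205 19 0
```

```text
tr [-0.316, -0.565, -0.575] dr [-0.175, -0.3, 0.301] rows>=7.7
tr [-0.892, 0.452, 0.0] dr [0.0, -0.0, 0.222] rows>=3.7
tr [-0.406, 0.696, 0.0] dr [-0.0, -0.0, 0.167] rows>=2.8
tr [-0.158, 0.775, 0.05] dr [0.0, -0.0, 0.061] rows>=2.5
```

```bash
python3 -m inch '{"translation":[[-0.316,-0.565,-0.575],[-0.316,-0.565,-0.575],[-0.316,-0.565,-0.575],[-0.316,-0.565,-0.575],[-0.316,-0.565,-0.575],[-0.316,-0.565,-0.575],[-0.316,-0.565,-0.575],[-0.316,-0.565,-0.575]],"dr":[[-0.175,-0.3,0.301],[-0.175,-0.3,0.301],[-0.175,-0.3,0.301],[-0.175,-0.3,0.301],[-0.175,-0.3,0.301],[-0.175,-0.3,0.301],[-0.175,-0.3,0.301],[-0.175,-0.3,0.301]],"jaw":[1,1,1,1,1,1,1,1]}'
python3 -m inch '{"translation":[[-0.892,0.452,0],[-0.892,0.452,0],[-0.892,0.452,0],[-0.892,0.452,0]],"dr":[[0,0,0.222],[0,0,0.222],[0,0,0.222],[0,0,0.222]],"jaw":[1,1,1,1]}'
python3 -m inch '{"translation":[[-0.406,0.696,0],[-0.406,0.696,0],[-0.406,0.696,0]],"dr":[[0,0,0.167],[0,0,0.167],[0,0,0.167]],"jaw":[1,1,1]}'
python3 -m inch '{"translation":[[-0.158,0.775,0.05],[-0.158,0.775,0.05],[-0.158,0.775,0.05],[-0.158,0.775,0.05],[-0.158,0.775,0.05]],"dr":[[0,0,0.061],[0,0,0.061],[0,0,0.061],[0,0,0.061],[0,0,0.061]],"jaw":[1,1,1,1,1]}'
python3 - <<'E'
from h import *
print(ctrl.read_state()["joint_pos"])
shot("wrist","w1.png")
E
```

```text
t: 2.17
tool_pos: [278.6, 391.8, 219.5]
orientation: [3.132, -0.005, 1.748]
force: [0.2, -0.4, -0.3]
width: 91.0
gripper_force: 0.0
t: 2.68
tool_pos: [401.6, 229.4, 218.2]
orientation: [3.139, -0.008, 1.044]
force: [0.4, -0.4, 0.1]
width: 90.9
gripper_force: 0.0
t: 3.05
tool_pos: [481.8, 90.1, 217.7]
orientation: [-3.141, -0.007, 0.521]
force: [-0.1, 0.5, 0.5]
width: 91.4
gripper_force: 0.0
t: 3.68
tool_pos: [531.1, -57.1, 206.3]
orientation: [-3.139, -0.004, 0.336]
force: [0.1, 0.1, 0.2]
width: 91.0
gripper_force: 0.0
[-0.13155855  0.25918624  1.67128956  0.00497588  1.20864181  1.10125498]
```

View pics/w1.png

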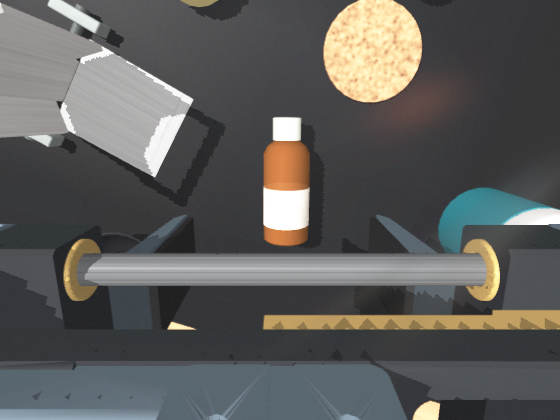

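The wrist view shows the bottle upright in the image, cap end at (287,118) and foot at (286,244). The coaster is at (373,50) and the plate's ramp corners are at (192,100) and (155,177).

Run:
```python
from h import *
np.set_printoptions(precision=1,suppress=True)
W,wi,wh=shot("wrist")
k=blob(wh,(0,0,80),(180,255,255),(240,105,335,250));print(k[2],ends(k[0]),cv2.boundingRect(k[0]))
cp=blob(wh,(0,0,150),(180,60,255),(260,110,310,145));am=blob(wh,(3,120,30),(20,255,255),(250,120,320,190))
print("cap",cp[2],onz(W,cp[1],24),"capend",onz(W,(cp[1][0],118),30),"bodyL/R",[onz(W,u,24) for u in((264,185),(310,185))], "foot",onz(W,(286,244),44),onz(W,(286,244),24))
c=blob(wh,(5,40,100),(25,255,255),(315,0,430,110));print("coaster",c[1],onz(W,c[1],4))
print("ramp corners",onz(W,(192,100),1),onz(W,(155,177),1))
```

```text
((286.5, 180.5), (129.0, 47.0), 90.0) (array([286.9, 115.9]), array([285.2, 245.1])) (263, 116, 48, 130)
cap ((286.5, 128.5), (23.0, 27.0), 90.0) [587.  -42.9  24. ] capend [596.6 -39.4  30. ] bodyL/R [array([524.8, -40. ,  24. ]), array([540.7, -85.3,  24. ])] foot [477.9 -80.8  44. ] [471.  -83.5  24. ]
coaster (372.655106809769, 49.88737928324751) [688.6 -99.4   4. ]
ramp corners [581.3  60.3   1. ] [488.8  76.5   1. ]
```

```bash
python3 g.py 521 -66 80 20 -30 521 -66 12 20 -30
```

```text
tr [-0.065, 0.029, 0.63] dr [-0.002, -0.168, -0.003] rows>=2.8
tr [0.17, -0.0, 0.294] dr [0.0, 0.0, 0.0] rows>=1.1
```

```bash
python3 -m inch '{"translation":[[-0.065,0.029,0.63],[-0.065,0.029,0.63],[-0.065,0.029,0.63],[-0.065,0.029,0.63],[-0.065,0.029,0.63]],"dr":[[-0.002,-0.168,-0.003],[-0.002,-0.168,-0.003],[-0.002,-0.168,-0.003],[-0.002,-0.168,-0.003],[-0.002,-0.168,-0.003]],"jaw":[1,1,1,1,1]}'
python3 g.py 521 -66 12 20 -30
```

```text
t: 4.4
tool_pos: [521.0, -66.8, 80.2]
orientation: [3.141, 0.522, 0.347]
force: [0.6, 0.2, -0.9]
width: 91.6
gripper_force: 0.0
tr [0.171, -0.004, 0.295] dr [-0.0, -0.0, -0.001] rows>=1.1
```

```bash
python3 -m inch '{"translation":[[0.085,0,0.147],[0.17,-0.004,0.294],[0.17,-0.004,0.294],[0.17,-0.004,0.294]],"dr":[[0,0,0],[0,0,0],[0,0,0],[0,0,0]],"jaw":[1,1,1,1]}'
python3 -m inch '{"translation":[[0,0,0],[0,0,0],[0,0,0],[0,0,0],[0,0,0],[0,0,0]],"dr":[[0,0,0],[0,0,0],[0,0,0],[0,0,0],[0,0,0],[0,0,0]],"jaw":[0,0,0,0,0,0]}'
python3 g.py 521 -66 160 20 -30  560 -66 200 55 0  600 -80 220 85 30  640 -160 200 85 60
```

```text
t: 4.9
tool_pos: [521.2, -66.9, 13.6]
orientation: [3.14, 0.522, 0.345]
force: [0.0, -0.5, 0.3]
width: 90.9
gripper_force: 0.0
t: 5.65
tool_pos: [520.5, -66.6, 11.2]
orientation: [-3.141, 0.526, 0.346]
force: [0.5, 0.7, 0.3]
width: 47.6
gripper_force: 29.9
tr [-0.37, -0.002, -0.645] dr [-0.001, 0.001, -0.001] rows>=2.4
tr [0.059, 0.067, -0.265] dr [-0.051, 0.161, -0.19] rows>=4.3
tr [0.057, 0.204, -0.1] dr [0.044, 0.163, -0.163] rows>=3.9
tr [-0.38, 0.234, -0.104] dr [-0.0, 0.167, -0.0] rows>=2.8
```

```bash
python3 -m inch '{"translation":[[-0.185,0,-0.322],[-0.37,0,-0.645],[-0.37,0,-0.645],[-0.37,0,-0.645]],"dr":[[0,0,0],[0,0,0],[0,0,0],[0,0,0]],"jaw":[0,0,0,0]}'
python3 -m inch '{"translation":[[0.059,0.067,-0.265],[0.059,0.067,-0.265],[0.059,0.067,-0.265],[0.059,0.067,-0.265],[0.059,0.067,-0.265],[0.059,0.067,-0.265]],"dr":[[-0.051,0.161,-0.19],[-0.051,0.161,-0.19],[-0.051,0.161,-0.19],[-0.051,0.161,-0.19],[-0.051,0.161,-0.19],[-0.051,0.161,-0.19]],"jaw":[0,0,0,0,0,0]}'
python3 -m inch '{"translation":[[0.057,0.204,-0.1],[0.057,0.204,-0.1],[0.057,0.204,-0.1],[0.057,0.204,-0.1],[0.057,0.204,-0.1],[0.057,0.204,-0.1]],"dr":[[0.044,0.163,-0.163],[0.044,0.163,-0.163],[0.044,0.163,-0.163],[0.044,0.163,-0.163],[0.044,0.163,-0.163],[0.044,0.163,-0.163]],"jaw":[0,0,0,0,0,0]}'
python3 g.py 650 -88 180 85 59.9  688.4 -88.2 110 85 59.9; python3 -c "
from plant import ctrl;print(ctrl.read_state()['joint_pos'])"
```

```text
t: 6.15
tool_pos: [522.2, -66.4, 161.3]
orientation: [3.14, 0.521, 0.345]
force: [-0.9, -0.3, -2.9]
width: 47.5
gripper_force: 29.9
t: 6.9
tool_pos: [558.7, -66.9, 198.0]
orientation: [-3.137, 0.005, 0.956]
force: [-0.1, 0.4, -1.4]
width: 47.6
gripper_force: 29.9
t: 7.65
tool_pos: [600.4, -80.2, 219.1]
orientation: [-3.135, -0.522, 1.477]
force: [-0.2, 1.5, -1.3]
width: 47.6
gripper_force: 29.9
tr [-0.111, 0.252, 0.16] dr [-0.001, 0.167, -0.002] rows>=2.8
tr [-0.295, 0.191, 0.189] dr [0.0, 0.0, 0.0] rows>=1.3
[-0.41626716  0.44149162  1.47565819  0.49521189  1.43025094 -0.44696554]
```

```bash
python3 -m inch '{"translation":[[-0.111,0.252,0.16],[-0.111,0.252,0.16],[-0.111,0.252,0.16],[-0.111,0.252,0.16],[-0.111,0.252,0.16],[-0.111,0.252,0.16]],"dr":[[-0.001,0.167,-0.002],[-0.001,0.167,-0.002],[-0.001,0.167,-0.002],[-0.001,0.167,-0.002],[-0.001,0.167,-0.002],[-0.001,0.167,-0.002]],"jaw":[0,0,0,0,0,0]}'
python3 -m inch '{"translation":[[-0.15,0.1,0.1],[-0.295,0.191,0.189],[-0.295,0.191,0.189],[-0.295,0.191,0.189]],"dr":[[0,0,0],[0,0,0],[0,0,0],[0,0,0]],"jaw":[0,0,0,0]}'
python3 g.py 688.4 -88.2 52 85 59.9
python3 - <<'E'
from h import *
D,di,_=shot("side","s2.png");S,si,_=shot("scene")
cv2.imwrite("pics/c2.png",np.hstack([cv2.resize(di[230:370,210:390],(400,311)),cv2.resize(si[130:270,130:310],(400,311))])[:,:,::-1])
E
```

```text
t: 8.4
tool_pos: [650.5, -87.2, 183.0]
orientation: [3.128, -1.044, 1.498]
force: [-0.8, -0.9, -1.4]
width: 47.6
gripper_force: 29.9
t: 8.9
tool_pos: [688.8, -88.0, 113.1]
orientation: [3.13, -1.047, 1.495]
force: [0.2, -0.1, -1.2]
width: 47.4
gripper_force: 29.9
tr [-0.265, -0.003, 0.152] dr [0.0, -0.0, 0.002] rows>=1.0
```

View pics/c2.png

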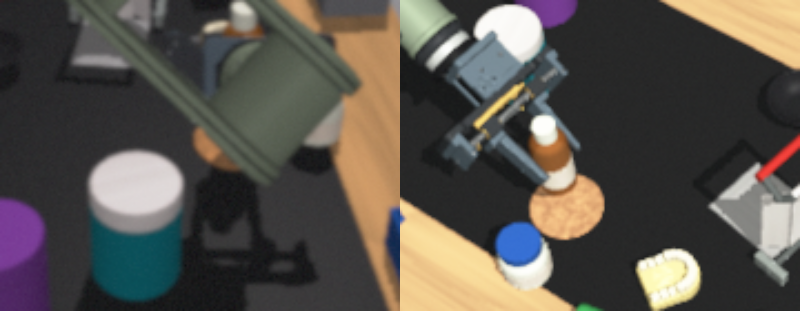

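The bottle hangs upright above the coaster, its foot at about (556,190) in the right-hand crop, and the hand clears the flask and jar. I'll lower it now.

```bash
python3 -m inch '{"translation":[[-0.1,0,0.06],[-0.18,0,0.104],[-0.23,-0.003,0.132],[-0.255,-0.003,0.146],[-0.265,-0.003,0.152],[-0.265,-0.003,0.152]],"dr":[[0,0,0],[0,0,0],[0,0,0],[0,0,0],[0,0,0],[0,0,0]],"jaw":[0,0,0,0,0,0]}'
python3 g.py 688.4 -88.2 50 85 59.9
python3 - <<'E'
from h import *
c,im,_=shot("scene"); cv2.imwrite("pics/c3.png",cv2.resize(im[170:250,160:260],(600,480),interpolation=2)[:,:,::-1])
E
```

```text
t: 9.75
tool_pos: [688.1, -88.4, 51.4]
orientation: [3.133, -1.049, 1.492]
force: [-2.0, 1.3, 4.5]
width: 47.0
gripper_force: 29.9
tr [-0.006, 0.001, 0.004] dr [0.0, -0.001, 0.001] rows>=0.0
```

View pics/c3.png

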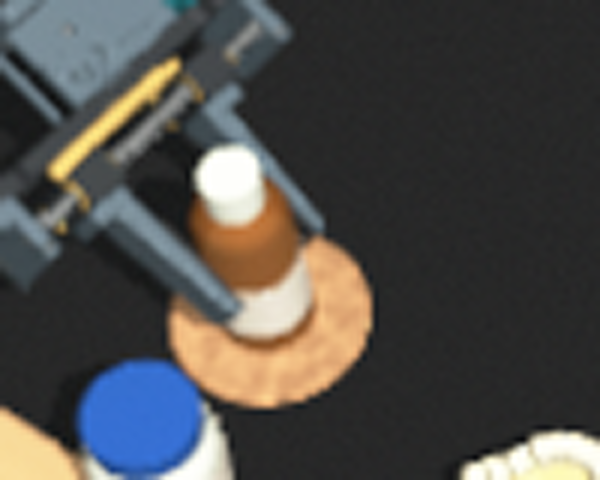

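The foot is touching (upward force rose about 5 N) and sits well inside the cork. I'll open the jaw only partly, since the jar is close, and back out along the tool.

```bash
python3 -m inch '{"translation":[[0,0,0],[0,0,0],[0,0,0],[0,0,0]],"dr":[[0,0,0],[0,0,0],[0,0,0],[0,0,0]],"jaw":[0.68,0.68,0.68,0.68]}'
python3 -m inch '{"translation":[[0,0,-0.1],[0,0,-0.25],[0,0,-0.45],[0.1,0,-0.6],[0.3,0,-0.8],[0.3,0,-0.8]],"dr":[[0,0,0],[0,0,0],[0,0,0],[0,0,0],[0,0,0],[0,0,0]],"jaw":[0.68,0.68,0.68,0.68,0.68,0.68]}'
python3 - <<'E'
from h import *
np.set_printoptions(precision=1,suppress=True)
print(ctrl.read_state()["joint_pos"])
S,si,sh=shot("scene");D,di,dh=shot("side")
cv2.imwrite("pics/c4.png",np.hstack([cv2.resize(di[200:380,200:400],(400,360)),cv2.resize(si[100:270,130:320],(400,360))])[:,:,::-1])
E
```

```text
t: 10.3
tool_pos: [688.4, -88.7, 49.7]
orientation: [3.134, -1.047, 1.49]
force: [-0.7, -0.2, 0.6]
width: 61.6
gripper_force: 0.0
t: 11.05
tool_pos: [679.4, -200.0, 187.6]
orientation: [3.114, -1.042, 1.505]
force: [0.2, -0.0, 0.7]
width: 61.8
gripper_force: 0.0
[-0.7  0.8  1.1  0.9  1.8 -0.6]
```

View pics/c4.png

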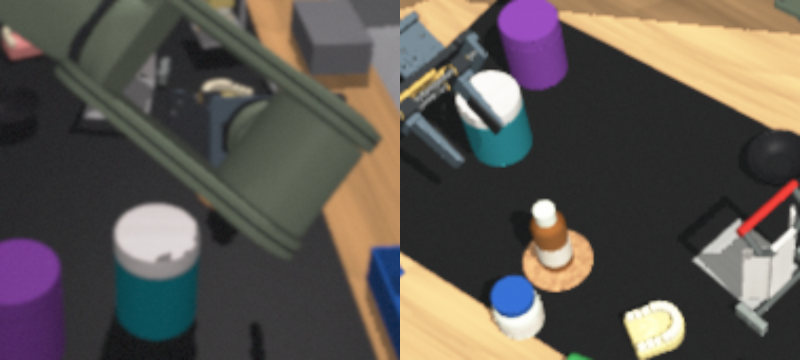

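The bottle is standing free, centred on the coaster. Next is the flask: I'll raise the hand to a point behind it and measure with the wrist camera.

```bash
python3 g.py 600 -300 230 93 30  556 -385 220 95 6
python3 - <<'E'
from h import *
np.set_printoptions(precision=1,suppress=True)
S=cam("scene");D=cam("side")
print("tray corners",[onz(S,u,25) for u in((60,178),(130,228),(22,210),(100,258))],onz(D,(390,335),25))
for P in ([555,-283],): print([proj(c,[P[0]+dx,P[1]+dy,z]) for c in(S,D) for dx,dy,z in((0,-46,0),(-46,0,60),(46,0,60))])
E
```

```text
tr [-0.065, -0.343, -0.589] dr [0.033, -0.166, -0.031] rows>=2.9
tr [-0.383, -0.242, -0.163] dr [0.003, -0.133, -0.011] rows>=2.3
tray corners [array([ 814.1, -568.3,   25. ]), array([ 828.8, -262.2,   25. ]), array([ 958.6, -575.4,   25. ]), array([ 947.2, -266.3,   25. ])] [ 830.  -284.2   25. ]
[array([174.5, 160.7]), array([191.5, 145.7]), array([172.7, 165.2]), array([272.6, 364.6]), array([250.7, 330.3]), array([291.8, 328.3])]
```

```bash
python3 -m inch '{"translation":[[-0.065,-0.343,-0.589],[-0.065,-0.343,-0.589],[-0.065,-0.343,-0.589],[-0.065,-0.343,-0.589],[-0.065,-0.343,-0.589]],"dr":[[0.033,-0.166,-0.031],[0.033,-0.166,-0.031],[0.033,-0.166,-0.031],[0.033,-0.166,-0.031],[0.033,-0.166,-0.031]],"jaw":[0.76,0.76,0.76,0.76,0.76]}'
python3 -m inch '{"translation":[[-0.383,-0.242,-0.163],[-0.383,-0.242,-0.163],[-0.383,-0.242,-0.163],[-0.383,-0.242,-0.163],[-0.383,-0.242,-0.163],[-0.383,-0.242,-0.163]],"dr":[[0.003,-0.133,-0.011],[0.003,-0.133,-0.011],[0.003,-0.133,-0.011],[0.003,-0.133,-0.011],[0.003,-0.133,-0.011],[0.003,-0.133,-0.011]],"jaw":[0.76,0.76,0.76,0.76,0.76,0.76]}'
python3 - <<'E'
from h import *
shot("wrist","w5.png"); s=ctrl.read_state();print(s["joint_pos"])
E
python3 g.py 556 -385 47 95 6
```

```text
t: 11.78
tool_pos: [600.0, -298.1, 226.9]
orientation: [-3.137, -0.529, 1.622]
force: [-0.7, 0.0, -0.5]
width: 69.0
gripper_force: 0.0
t: 12.52
tool_pos: [556.6, -384.3, 217.7]
orientation: [-3.141, -0.109, 1.659]
force: [-0.1, -0.4, 1.0]
width: 69.5
gripper_force: 0.0
[-0.66065094  0.52165084  1.23471193  0.07982157  1.45967889 -0.76116342]
tr [-0.096, -0.003, 0.85] dr [-0.0, -0.001, 0.0] rows>=2.7
```

View pics/w5.png

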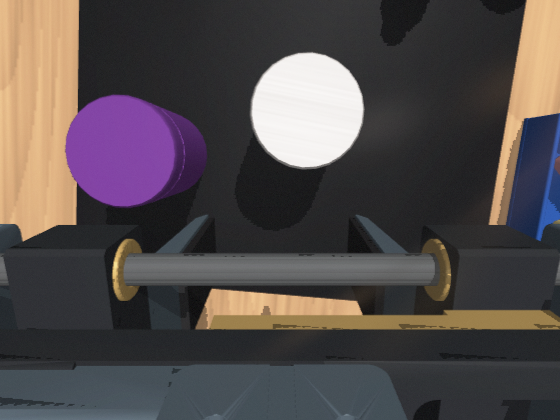

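The wrist view shows the flask's lid as a clean circle at (307,110) and the purple flask's top at (122,150). I'll measure both at 115 mm height.

Run:
```python
from h import *
np.set_printoptions(precision=1,suppress=True)
W,wi,wh=shot("wrist")
k=blob(wh,(0,0,120),(180,60,255),(230,40,385,185)); e=cv2.fitEllipse(k[0]); print(e,onz(W,e[0],115),"diam",np.linalg.norm(onz(W,(e[0][0]-e[1][0]/2,e[0][1]),115)-onz(W,(e[0][0]+e[1][0]/2,e[0][1]),115)))
p=blob(wh,(125,80,60),(160,255,255),(50,80,230,220)); print("purple top",onz(W,(122,150),115))
```

```text
((306.785400390625, 109.5704574584961), (112.29533386230469, 114.376220703125), 6.782285690307617) [ 570.2 -299.1  115. ] diam 89.10959901050367
purple top [ 425.2 -343.9  115. ]
```

The wrist view puts the flask at about (570,-299), roughly 15 mm from the first estimate. Side-by-side pixels confirm it was nudged during the retreat and is still upright. I'll plan the V-push from there.

```bash
cat > push.py <<'E'
# push.py n : next n-row batch of TCP poses carrying the flask along a cubic Bezier from its place onto the seat line
import sys
from h import *; from g0 import pose
F=np.array([570,-299.]);psi=79.3;x=np.array([np.cos(np.radians(psi)),np.sin(np.radians(psi))]);SEAT=np.array([546.2,136.7])
P1=SEAT-125*x; a=np.radians(99); d0=np.array([np.cos(a),np.sin(a)])
t=np.linspace(0,1,400)[:,None]; C=[F,F+d0*110,P1-x*110,P1]
B=(1-t)**3*C[0]+3*t*(1-t)**2*C[1]+3*t*t*(1-t)*C[2]+t**3*C[3]
B=np.vstack([F-d0*40,B,P1+x*np.linspace(1,160,160)[:,None]])
L=np.r_[0,np.cumsum(np.linalg.norm(np.diff(B,axis=0),axis=1))]; T=np.gradient(B,L,axis=0); PS=np.unwrap(np.arctan2(T[:,1],T[:,0]))
OFF=46
s0,step,n,z,tilt=map(float,sys.argv[1:6])
s=ctrl.read_state();p=s["tool_pos"];A=R.from_euler("xyz",s["orientation"])
for k in range(1,int(n)+1):
    l=s0+step*k; f=np.array([np.interp(l,L,B[:,i]) for i in(0,1)]); ps=np.interp(l,L,PS)
    q=np.r_[f-OFF*np.array([np.cos(ps),np.sin(ps)]),z]; Q=pose(np.degrees(ps),tilt)
    print(np.round(A.inv().apply(q-p)/200,3).tolist(),np.round((A.inv()*Q).as_rotvec()/np.pi,3).tolist())
print("end s",l,"flask",f.round(1),"yaw",np.degrees(ps).round(1),"total at seat",(L[-1]-35).round(1))
E
cat > g0.py <<'E'
from scipy.spatial.transform import Rotation as R
def pose(yaw,tilt): return R.from_euler("z",yaw,degrees=True)*R.from_euler("x",180,degrees=True)*R.from_euler("y",tilt,degrees=True)
E
python3 g.py 583 -386 120 99 15  583 -386 38 99 15
```

```text
tr [-0.073, 0.13, 0.487] dr [0.004, 0.049, -0.021] rows>=1.6
tr [-0.106, -0.0, 0.396] dr [0.0, 0.0, 0.0] rows>=1.3
```

```bash
python3 -m inch '{"translation":[[-0.073,0.13,0.487],[-0.073,0.13,0.487],[-0.073,0.13,0.487],[-0.073,0.13,0.487]],"dr":[[0.004,0.049,-0.021],[0.004,0.049,-0.021],[0.004,0.049,-0.021],[0.004,0.049,-0.021]],"jaw":[0.76,0.76,0.76,0.76]}'
python3 -m inch '{"translation":[[-0.053,0,0.198],[-0.106,0,0.396],[-0.106,0,0.396],[-0.106,0,0.396]],"dr":[[0,0,0],[0,0,0],[0,0,0],[0,0,0]],"jaw":[0.76,0.76,0.76,0.76]}'
python3 push.py 0 10 8 38 15
```

```text
t: 13.12
tool_pos: [583.5, -386.2, 122.7]
orientation: [3.139, -0.259, 1.728]
force: [-0.4, 0.1, 0.7]
width: 69.3
gripper_force: 0.0
t: 13.62
tool_pos: [584.4, -386.8, 42.2]
orientation: [3.137, -0.257, 1.728]
force: [0.3, -0.6, 0.4]
width: 69.1
gripper_force: 0.0
[0.057, -0.002, 0.037] [0.001, 0.001, 0.0]
[0.105, -0.002, 0.05] [0.001, 0.001, 0.0]
[0.154, -0.002, 0.062] [0.001, 0.001, -0.0]
[0.202, -0.002, 0.075] [0.001, 0.001, -0.0]
[0.251, 0.001, 0.088] [0.003, 0.001, -0.005]
[0.299, 0.004, 0.101] [0.004, 0.001, -0.011]
[0.347, 0.005, 0.113] [0.005, 0.001, -0.015]
[0.396, 0.005, 0.126] [0.007, 0.001, -0.019]
end s 80.0 flask [ 562.4 -259.7] yaw 102.6 total at seat 483.9
```

```bash
python3 -m inch '{"translation":[[0.057,-0.002,0.02],[0.105,-0.002,0.035],[0.154,-0.002,0.05],[0.202,-0.002,0.065],[0.251,0.001,0.08],[0.299,0.004,0.095],[0.347,0.005,0.11],[0.396,0.005,0.12]],"dr":[[0,0,0],[0,0,0],[0,0,0],[0,0,0],[0.003,0.001,-0.005],[0.004,0.001,-0.011],[0.005,0.001,-0.015],[0.007,0.001,-0.019]],"jaw":[0.76,0.76,0.76,0.76,0.76,0.76,0.76,0.76]}'
cat > fl.py <<'E'
from h import *
np.set_printoptions(precision=1,suppress=True)
W,wi,wh=shot("wrist")
q=proj(W,np.r_[(ctrl.read_state()["tool_pos"]+60*W[2][:,0]*0)[:2],115])
m=cv2.inRange(wh,np.array((0,0,120)),np.array((180,60,255)));m[225:]=0
cs=[c for c in cv2.findContours(m,cv2.RETR_EXTERNAL,cv2.CHAIN_APPROX_NONE)[0] if cv2.contourArea(c)>4000]
for c in cs:
    (u,v),r=cv2.minEnclosingCircle(c);print("lid?",round(u),round(v),round(r),cv2.contourArea(c),onz(W,(u,v),115))
s=ctrl.read_state();print("tcp",s["tool_pos"],"z/x axis",R.from_euler("xyz",s["orientation"]).as_matrix()[:,0])
S,si,sh=shot("scene");D,di,dh=shot("side")
for h,c in((sh,S),(dh,D)):
    a=blob(h,(80,100,40),(105,255,255),(150,100,330,380));x,y,w,hh=cv2.boundingRect(a[0]);print("teal",x,y,w,hh,onz(c,a[1],40))
E
python3 fl.py; python3 push.py 80 12 8 38 15
```

```text
t: 14.62
tool_pos: [571.2, -303.6, 36.1]
orientation: [-3.137, -0.264, 1.79]
force: [0.5, -3.0, 1.1]
width: 69.2
gripper_force: 2.3
lid? 281 129 146 56936.5 [ 562.7 -261.7  115. ]
tcp [ 570.7 -301.6   36. ] z/x axis [-0.2  0.9  0.3]
teal 171 154 34 29 [ 579.3 -236.5   40. ]
teal 265 335 28 21 [ 568.9 -312.4   40. ]
[0.048, 0.009, 0.001] [-0.001, -0.002, -0.005]
[0.106, 0.01, 0.017] [0.0, -0.002, -0.008]
[0.164, 0.011, 0.033] [0.001, -0.002, -0.011]
[0.222, 0.01, 0.048] [0.001, -0.002, -0.012]
[0.279, 0.008, 0.064] [0.002, -0.002, -0.013]
[0.337, 0.006, 0.08] [0.002, -0.002, -0.013]
[0.395, 0.003, 0.096] [0.001, -0.002, -0.013]
[0.453, -0.001, 0.112] [0.001, -0.002, -0.011]
end s 176.0 flask [ 538.5 -166.8] yaw 104.6 total at seat 483.9
```

The flask is nested in the V at its planned position with about 3 N of push, so I'll continue.

```bash
python3 -m inch '{"translation":[[0.048,0.009,0.001],[0.106,0.01,0.017],[0.164,0.011,0.033],[0.222,0.01,0.048],[0.279,0.008,0.064],[0.337,0.006,0.08],[0.395,0.003,0.096],[0.453,-0.001,0.112]],"dr":[[-0.001,-0.002,-0.005],[0,-0.002,-0.008],[0.001,-0.002,-0.011],[0.001,-0.002,-0.012],[0.002,-0.002,-0.013],[0.002,-0.002,-0.013],[0.001,-0.002,-0.013],[0.001,-0.002,-0.011]],"jaw":[0.76,0.76,0.76,0.76,0.76,0.76,0.76,0.76]}'
python3 fl.py; python3 push.py 176 12 8 38 15
```

```text
t: 15.78
tool_pos: [550.4, -212.3, 38.1]
orientation: [3.141, -0.258, 1.825]
force: [0.4, -0.8, -1.0]
width: 69.4
gripper_force: 1.5
lid? 282 130 144 55556.5 [ 540.1 -170.2  115. ]
tcp [ 549.5 -210.4   38.2] z/x axis [-0.2  0.9  0.3]
teal 199 162 33 29 [ 559.3 -146.8   40. ]
teal 243 304 37 24 [ 542.5 -217.8   40. ]
[0.06, -0.002, 0.018] [-0.001, 0.001, 0.003]
[0.118, -0.003, 0.033] [-0.001, 0.001, 0.006]
[0.176, -0.005, 0.048] [-0.003, 0.001, 0.011]
[0.234, -0.007, 0.064] [-0.004, 0.001, 0.016]
[0.292, -0.008, 0.079] [-0.006, 0.001, 0.022]
[0.351, -0.008, 0.095] [-0.008, 0.001, 0.03]
[0.409, -0.008, 0.11] [-0.01, 0.001, 0.038]
[0.467, -0.006, 0.126] [-0.012, 0.001, 0.047]
end s 272.0 flask [520.  -72.7] yaw 95.8 total at seat 483.9
```

```bash
python3 -m inch '{"translation":[[0.06,-0.002,0.018],[0.118,-0.003,0.033],[0.176,-0.005,0.048],[0.234,-0.007,0.064],[0.292,-0.008,0.079],[0.351,-0.008,0.095],[0.409,-0.008,0.11],[0.467,-0.006,0.126]],"dr":[[-0.001,0.001,0.003],[-0.001,0.001,0.006],[-0.003,0.001,0.011],[-0.004,0.001,0.016],[-0.006,0.001,0.022],[-0.008,0.001,0.03],[-0.01,0.001,0.038],[-0.012,0.001,0.047]],"jaw":[0.76,0.76,0.76,0.76,0.76,0.76,0.76,0.76]}'
python3 fl.py; python3 push.py 272 10.5 8 38 15
python3 -c "
from h import *
S,si,_=shot('scene');W,wi,_=shot('wrist')
cv2.imwrite('pics/c6.png',np.hstack([cv2.resize(si[160:260,210:350],(420,300)),cv2.resize(wi[:230],(380,300))])[:,:,::-1])"
```

```text
t: 16.92
tool_pos: [524.9, -118.9, 37.5]
orientation: [-3.141, -0.261, 1.67]
force: [0.7, -4.5, 3.4]
width: 69.6
gripper_force: 2.3
lid? 281 130 144 55842.0 [521.4 -75.8 115. ]
tcp [ 523.9 -117.1   37.5] z/x axis [-0.1  1.   0.3]
teal 228 173 32 28 [542.8 -53.9  40. ]
teal 241 278 29 24 [ 522.9 -119.9   40. ]
[0.05, -0.004, 0.01] [-0.003, -0.0, 0.009]
[0.101, -0.009, 0.023] [-0.006, -0.0, 0.018]
[0.152, -0.012, 0.037] [-0.008, -0.0, 0.028]
[0.203, -0.015, 0.051] [-0.011, -0.0, 0.039]
[0.254, -0.015, 0.065] [-0.014, -0.0, 0.05]
[0.306, -0.014, 0.079] [-0.017, -0.0, 0.062]
[0.357, -0.011, 0.092] [-0.02, -0.0, 0.073]
[0.408, -0.006, 0.106] [-0.024, -0.0, 0.085]
end s 356.0 flask [522.5  11. ] yaw 79.9 total at seat 483.9
```

View pics/c6.png

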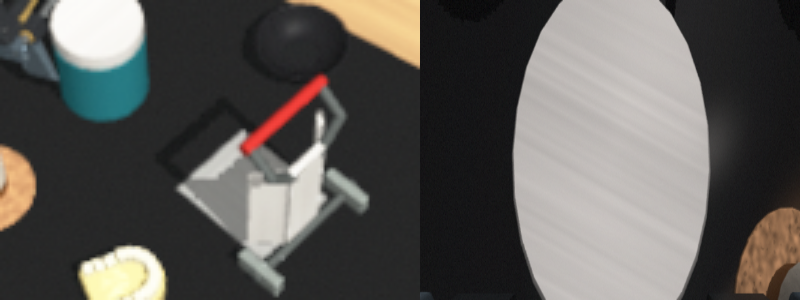

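In the scene crop the plate's front corners are at scene (270,222.7) and (291,203.3), and the cheeks at about (298,250) and (326,224). I'll check these against the bar-based seat.

Run:
```python
from h import *
np.set_printoptions(precision=1,suppress=True)
S,D=cam("scene"),cam("side")
a,b=onz(S,(270,222.7),0),onz(S,(291,203.3),0);print("front",a,b,(a+b)/2,np.linalg.norm(a-b))
a,b=onz(S,(298,250),14),onz(S,(325.7,224),14);print("cheeks",a,b,(a+b)/2,np.linalg.norm(a-b))
a,b=onz(D,(239,262),0),onz(D,(277,264),0)
x=np.array([.1857,.9826,0]);s=np.array([546.2,136.7,2]);y=np.array([-.9826,.1857,0])
for n,P in(("frontL",s-83*x+48*y),("frontR",s-83*x-48*y),("plateL",s-58*x+48*y),("plateR",s-58*x-48*y),("cheekL",s+57*x+62*y+[0,0,12]),("cheekR",s+57*x-62*y+[0,0,12])): print(n,proj(S,P))
```

```text
front [579.4  62.    0. ] [487.   77.6   0. ] [533.2  69.8   0. ] 93.77607825424002
cheeks [617.4 184.6  14. ] [499.8 207.6  14. ] [558.6 196.1  14. ] 119.78263879658358
frontL [287.9 200.2]
frontR [265.9 219.5]
plateL [293.8 204.9]
plateR [271.8 224.5]
cheekL [325.4 222.5]
cheekR [296.9 249.5]
```

Lateral alignment agrees within 2 mm, so I'll continue.

```bash
python3 -m inch '{"translation":[[0.05,-0.004,0.01],[0.101,-0.009,0.023],[0.152,-0.012,0.037],[0.203,-0.015,0.051],[0.254,-0.015,0.065],[0.306,-0.014,0.079],[0.357,-0.011,0.092],[0.408,-0.006,0.106]],"dr":[[-0.003,0,0.009],[-0.006,0,0.018],[-0.008,0,0.028],[-0.011,0,0.039],[-0.014,0,0.05],[-0.017,0,0.062],[-0.02,0,0.073],[-0.024,0,0.085]],"jaw":[0.76,0.76,0.76,0.76,0.76,0.76,0.76,0.76]}'
python3 fl.py; python3 push.py 356 8 8 38 15
```

```text
t: 18.18
tool_pos: [514.5, -35.0, 37.8]
orientation: [3.139, -0.262, 1.393]
force: [-0.1, -2.1, -0.8]
width: 69.2
gripper_force: 1.4
lid? 281 125 146 55712.5 [523.2   9.1 115. ]
tcp [513.9 -33.7  37.9] z/x axis [0.2 1.  0.3]
teal 250 187 32 27 [546.2  27.6  40. ]
teal 238 259 32 23 [515.2 -34.5  40. ]
[0.041, -0.004, 0.012] [-0.0, -0.0, 0.004]
[0.079, -0.004, 0.022] [-0.0, -0.0, 0.004]
[0.118, -0.003, 0.032] [-0.0, -0.0, 0.004]
[0.157, -0.003, 0.043] [-0.0, -0.0, 0.004]
[0.195, -0.002, 0.053] [-0.0, -0.0, 0.004]
[0.234, -0.002, 0.064] [-0.0, -0.0, 0.004]
[0.272, -0.001, 0.074] [-0.0, -0.0, 0.004]
[0.311, -0.001, 0.084] [-0.0, -0.0, 0.004]
end s 420.0 flask [534.3  73.9] yaw 79.3 total at seat 483.9
```

```bash
python3 -m inch '{"translation":[[0.041,-0.004,0.012],[0.079,-0.004,0.022],[0.118,-0.003,0.032],[0.157,-0.003,0.043],[0.195,-0.002,0.053],[0.234,-0.002,0.064],[0.272,-0.001,0.074],[0.311,-0.001,0.084]],"dr":[[0,0,0.004],[0,0,0.004],[0,0,0.004],[0,0,0.004],[0,0,0.004],[0,0,0.004],[0,0,0.004],[0,0,0.004]],"jaw":[0.76,0.76,0.76,0.76,0.76,0.76,0.76,0.76]}'
python3 fl.py; python3 push.py 420 7 8 38 15
```

```text
t: 19.32
tool_pos: [526.7, 28.1, 38.0]
orientation: [3.141, -0.262, 1.383]
force: [-0.1, -4.1, 3.2]
width: 69.4
gripper_force: 2.9
lid? 281 135 146 55994.5 [535.3  69.  115. ]
tcp [526.8  29.   38.1] z/x axis [0.2 0.9 0.3]
teal 264 201 31 25 [564.3  82.9  40. ]
teal 242 245 30 24 [525.7  29.9  40. ]
[0.035, -0.004, 0.009] [0.0, -0.0, -0.0]
[0.068, -0.004, 0.018] [0.0, -0.0, -0.0]
[0.102, -0.005, 0.027] [0.0, -0.0, -0.0]
[0.136, -0.005, 0.036] [0.0, -0.0, -0.0]
[0.17, -0.005, 0.045] [0.0, -0.0, -0.0]
[0.204, -0.005, 0.054] [0.0, -0.0, -0.0]
[0.237, -0.005, 0.063] [0.0, -0.0, -0.0]
[0.271, -0.005, 0.072] [0.0, -0.0, -0.0]
end s 476.0 flask [544.7 128.9] yaw 79.3 total at seat 483.9
```

```bash
python3 -m inch '{"translation":[[0.035,-0.004,0.009],[0.068,-0.004,0.018],[0.102,-0.005,0.027],[0.136,-0.005,0.036],[0.17,-0.005,0.045],[0.204,-0.005,0.054],[0.237,-0.005,0.063],[0.271,-0.005,0.072]],"dr":[[0,0,0],[0,0,0],[0,0,0],[0,0,0],[0,0,0],[0,0,0],[0,0,0],[0,0,0]],"jaw":[0.76,0.76,0.76,0.76,0.76,0.76,0.76,0.76]}'
python3 fl.py; python3 push.py 476 4 4 38 15
```

```text
t: 20.48
tool_pos: [536.0, 83.4, 38.0]
orientation: [-3.141, -0.262, 1.383]
force: [0.3, -3.2, 3.5]
width: 69.1
gripper_force: 3.2
lid? 281 130 146 56768.0 [544.9 125.8 115. ]
tcp [536.1  84.1  38. ] z/x axis [0.2 0.9 0.3]
teal 278 211 14 25 [581.1 117.8  40. ]
teal 245 234 29 22 [534.7  91.8  40. ]
[0.02, 0.001, 0.005] [-0.0, -0.0, -0.0]
[0.039, 0.001, 0.01] [-0.0, -0.0, -0.0]
[0.058, 0.001, 0.015] [-0.0, -0.0, -0.0]
[0.078, 0.001, 0.021] [-0.0, -0.0, -0.0]
end s 492.0 flask [547.7 144.7] yaw 79.3 total at seat 483.9
```

```bash
python3 -m inch '{"translation":[[0.015,0,0.004],[0.03,0,0.008],[0.045,0,0.012],[0.045,0,0.012]],"dr":[[0,0,0],[0,0,0],[0,0,0],[0,0,0]],"jaw":[0.76,0.76,0.76,0.76]}'
python3 -m inch '{"translation":[[0.01,0,0.003],[0.02,0,0.005],[0.02,0,0.005]],"dr":[[0,0,0],[0,0,0],[0,0,0]],"jaw":[0.76,0.76,0.76]}'
python3 fl.py
```

```text
t: 21.12
tool_pos: [537.6, 92.4, 37.9]
orientation: [-3.141, -0.262, 1.383]
force: [-0.1, -2.0, -0.1]
width: 69.5
gripper_force: 1.5
t: 21.5
tool_pos: [538.5, 96.2, 38.0]
orientation: [-3.141, -0.262, 1.383]
force: [-0.7, -2.9, 0.5]
width: 69.4
gripper_force: 1.8
lid? 281 130 146 53271.0 [547.4 138.5 115. ]
tcp [538.4  96.2  38. ] z/x axis [0.2 0.9 0.3]
teal 282 216 10 22 [583.5 124.9  40. ]
teal 246 231 28 23 [537.4 104.3  40. ]
```

```bash
python3 -m inch '{"translation":[[0.008,0,0.002],[0.016,0,0.004],[0.016,0,0.004]],"dr":[[0,0,0],[0,0,0],[0,0,0]],"jaw":[0.76,0.76,0.76]}'
python3 -m inch '{"translation":[[0.008,0,0.002],[0.016,0,0.004],[0.016,0,0.004]],"dr":[[0,0,0],[0,0,0],[0,0,0]],"jaw":[0.76,0.76,0.76]}'
python3 - <<'E'
from h import *
np.set_printoptions(precision=1,suppress=True)
S,si,sh=shot("scene");D,di,dh=shot("side")
b1=blob(sh,(170,150,90),(8,255,255),(285,180,335,225));print("bar S",ends(b1[0]),b1[1],onz(S,b1[1],180))
E
```

```text
t: 22.02
tool_pos: [538.7, 97.1, 37.8]
orientation: [3.141, -0.258, 1.385]
force: [-2.5, -12.0, 2.7]
width: 69.1
gripper_force: 6.3
t: 22.4
tool_pos: [539.0, 97.8, 37.8]
orientation: [3.14, -0.254, 1.387]
force: [-4.8, -22.2, 6.4]
width: 69.2
gripper_force: 12.0
bar S (array([318., 185.]), array([290.8, 209.9])) (305.64619883040933, 196.33771929824562) [545.1 158.5 180. ]
```

The push force climbed to 22 N with no further travel, so the flask is against the trough back, and the bar has not moved. I'll back off and check that the swing area is clear.

```bash
python3 g.py 528 42 40 79.3 15  528 42 230 79.3 10
python3 - <<'E'
from h import *
np.set_printoptions(precision=1,suppress=True)
S,D=cam("scene"),cam("side")
print("pink plate corners",[onz(S,u,1) for u in((391,245),(413,225),(440,268))],"pink bar",[onz(S,u,180) for u in((461,211),(439,236))],"artic",[onz(S,u,108) for u in((312,274),(346,290))],[onz(S,u,0) for u in((299,305),(330,326))])
x=np.array([.1857,.9826,0]);p=np.array([557.5,196,8])
print("bar end",p+172*x+[0,0,35], "body far", p+280*x)
E
```

```text
tr [-0.272, -0.003, -0.082] dr [0.0, 0.003, 0.001] rows>=0.9
tr [0.246, 0.0, -0.918] dr [0.0, -0.028, 0.0] rows>=3.0
pink plate corners [array([450.2, 399.9,   1. ]), array([353.7, 425. ,   1. ]), array([440.7, 549.1,   1. ])] pink bar [array([363.4, 522.2, 180. ]), array([463.7, 503.9, 180. ])] artic [array([698. , 275.2, 108. ]), array([688.8, 370. , 108. ])] [array([751.1, 272.3,   0. ]), array([755.7, 372.2,   0. ])]
bar end [589.4 365.   43. ] body far [609.5 471.1   8. ]
```

```bash
python3 -m inch '{"translation":[[-0.04,0,-0.012],[-0.13,0,-0.04],[-0.272,-0.003,-0.082],[-0.272,-0.003,-0.082]],"dr":[[0,0,0],[0,0,0],[0,0.003,0.001],[0,0.003,0.001]],"jaw":[0.76,0.76,0.76,0.76]}'
python3 -m inch '{"translation":[[0.246,0,-0.918],[0.246,0,-0.918],[0.246,0,-0.918],[0.246,0,-0.918],[0.246,0,-0.918]],"dr":[[0,-0.028,0],[0,-0.028,0],[0,-0.028,0],[0,-0.028,0],[0,-0.028,0]],"jaw":[0.5,0.5,0.5,0.5,0.5]}'
cat > g2.py <<'E'
# g2.py x y z yaw roll ...: tool down at yaw, then turned by roll deg about tool x
import sys
from h import *
s=ctrl.read_state(); p=s["tool_pos"]; A=R.from_euler("xyz",s["orientation"]); v=list(map(float,sys.argv[1:]))
for i in range(0,len(v),5):
    q=np.array(v[i:i+3]); B=R.from_euler("z",v[i+3],degrees=True)*R.from_euler("x",180+v[i+4],degrees=True); d=A.inv().apply(q-p); w=(A.inv()*B).as_rotvec()
    print("tr",np.round(d/200,3).tolist(),"dr",np.round(w/np.pi,3).tolist(),"rows>=%.1f"%max(np.linalg.norm(d)/62.5,np.degrees(np.linalg.norm(w))/10.7)); p,A=q,B
E
python3 g2.py 540 100 270 124 10  551 162 260 169.3 0
```

```text
t: 23.0
tool_pos: [528.5, 45.5, 40.1]
orientation: [-3.141, -0.271, 1.376]
force: [0.5, 0.3, -0.9]
width: 69.4
gripper_force: 0.0
t: 23.62
tool_pos: [527.9, 45.6, 229.7]
orientation: [-3.14, -0.183, 1.38]
force: [0.2, -0.6, -0.1]
width: 45.4
gripper_force: 0.0
tr [0.31, 0.008, -0.147] dr [0.075, -0.077, -0.244] rows>=4.5
tr [0.226, 0.224, 0.011] dr [-0.053, -0.022, -0.251] rows>=4.3
```

```bash
python3 -m inch '{"translation":[[0.31,0.008,-0.147],[0.31,0.008,-0.147],[0.31,0.008,-0.147],[0.31,0.008,-0.147],[0.31,0.008,-0.147],[0.31,0.008,-0.147]],"dr":[[0.075,-0.077,-0.244],[0.075,-0.077,-0.244],[0.075,-0.077,-0.244],[0.075,-0.077,-0.244],[0.075,-0.077,-0.244],[0.075,-0.077,-0.244]],"jaw":[0.5,0.5,0.5,0.5,0.5,0.5]}'
python3 -m inch '{"translation":[[0.226,0.224,0.011],[0.226,0.224,0.011],[0.226,0.224,0.011],[0.226,0.224,0.011],[0.226,0.224,0.011],[0.226,0.224,0.011],[0.226,0.224,0.011]],"dr":[[-0.053,-0.022,-0.251],[-0.053,-0.022,-0.251],[-0.053,-0.022,-0.251],[-0.053,-0.022,-0.251],[-0.053,-0.022,-0.251],[-0.053,-0.022,-0.251],[-0.053,-0.022,-0.251]],"jaw":[0.5,0.5,0.5,0.5,0.5,0.5,0.5]}'
python3 - <<'E'
from h import *
np.set_printoptions(precision=1,suppress=True)
W,wi,wh=shot("wrist","w7.png")
print(ctrl.read_state()["joint_pos"])
m=cv2.inRange(wh,np.array((0,130,70)),np.array((8,255,255)))|cv2.inRange(wh,np.array((170,130,70)),np.array((180,255,255)));m[:]=m
cs=sorted(cv2.findContours(m,cv2.RETR_EXTERNAL,cv2.CHAIN_APPROX_NONE)[0],key=cv2.contourArea)[-2:]
for c in cs: e=ends(c);print(cv2.contourArea(c),e,[onz(W,u,182) for u in e])
E
```

```text
t: 24.38
tool_pos: [539.8, 100.2, 267.6]
orientation: [-2.963, -0.002, 2.165]
force: [0.2, -0.1, 0.3]
width: 45.2
gripper_force: 0.0
t: 25.25
tool_pos: [551.3, 161.2, 259.7]
orientation: [3.141, -0.0, 2.954]
force: [0.4, 0.8, 0.3]
width: 45.7
gripper_force: 0.0
[ 0.3  0.3  1.5  0.   1.4 -1.1]
1588.0 (array([279.5, 140. ]), array([279.7, 252. ])) [array([502. , 169.1, 182. ]), array([585.7, 153.3, 182. ])]
```

View pics/w7.png

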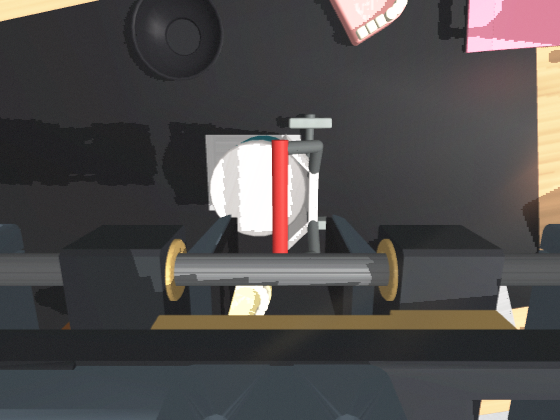

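The wrist view (my last picture) shows the flask seated on the plate inside the trough. The red bar is at column 280, centred between the fingers. From here I'll work by numbers only, starting with a grip on the bar using a 20° lean.

```bash
python3 g2.py 555.2 177.1 228 169.3 20  550.8 153.6 162 169.3 20
```

```text
tr [-0.004, 0.081, 0.159] dr [0.111, -0.0, -0.0] rows>=1.9
tr [-0.0, 0.001, 0.351] dr [0.0, 0.0, 0.0] rows>=1.1
```

```bash
python3 -m inch '{"translation":[[-0.004,0.081,0.159],[-0.004,0.081,0.159],[-0.004,0.081,0.159],[-0.004,0.081,0.159]],"dr":[[0.111,0,0],[0.111,0,0],[0.111,0,0],[0.111,0,0]],"jaw":[0.5,0.5,0.5,0.5]}'
python3 -m inch '{"translation":[[0,0,0.12],[0,0.001,0.24],[0,0.001,0.351],[0,0.001,0.351]],"dr":[[0,0,0],[0,0,0],[0,0,0],[0,0,0]],"jaw":[0.5,0.5,0.5,0.5]}'
python3 -m inch '{"translation":[[0,0,0],[0,0,0],[0,0,0],[0,0,0],[0,0,0],[0,0,0]],"dr":[[0,0,0],[0,0,0],[0,0,0],[0,0,0],[0,0,0],[0,0,0]],"jaw":[0,0,0,0,0,0]}'
python3 - <<'E'
from h import *
s=ctrl.read_state();print(s["joint_pos"],s["torque"],s["tool_pos"])
E
```

```text
t: 25.8
tool_pos: [555.4, 177.0, 228.7]
orientation: [-2.795, 0.001, 2.955]
force: [-0.4, 0.3, 0.1]
width: 45.6
gripper_force: 0.0
t: 26.3
tool_pos: [550.1, 151.9, 162.4]
orientation: [-2.794, -0.0, 2.952]
force: [0.3, 0.6, 0.7]
width: 45.6
gripper_force: 0.0
t: 27.05
tool_pos: [551.1, 153.7, 163.0]
orientation: [-2.794, 0.002, 2.955]
force: [-1.0, -0.3, 4.6]
width: 11.5
gripper_force: 30.0
[ 0.41756439  0.45535513  1.53598953 -0.29184503  1.36093281 -0.87523274] [-0.19340617  0.13843313 -0.04167747] [551.11159837 153.747687   162.98214537]
```

Gripped: the opening is 11.5 mm on the 12 mm bar. Next I'll work out the arc rows.

```bash
cat > arc.py <<'E'
import numpy as np
th=np.radians(20)
P=lambda f:np.array([-35*np.cos(f)+172*np.sin(f),172*np.cos(f)+35*np.sin(f)])
a=np.radians(np.r_[0,1.5,np.arange(4,89.1,2.5),90,91])
for i in range(0,len(a)-1,8):
    b=[]
    for f in a[i+1:i+9]:
        d=P(f)-P(a[i]); b.append([0,round((np.cos(th)*d[0]-np.sin(th)*d[1])/200,3),round((-np.sin(th)*d[0]-np.cos(th)*d[1])/200,3)])
    c=P(f);print(b,"deg",np.degrees(f).round(1),"TCP expect",[round(551.1+.1857*(c[0]+35),1),round(153.7+.9826*(c[0]+35),1),round(163+c[1]-172,1)])
E
python3 arc.py
```

```text
[[0, np.float64(0.02), np.float64(-0.012)], [0, np.float64(0.053), np.float64(-0.03)], [0, np.float64(0.088), np.float64(-0.047)], [0, np.float64(0.123), np.float64(-0.063)], [0, np.float64(0.158), np.float64(-0.076)], [0, np.float64(0.195), np.float64(-0.089)], [0, np.float64(0.231), np.float64(-0.099)], [0, np.float64(0.269), np.float64(-0.109)]] deg 19.0 TCP expect [np.float64(561.9), np.float64(210.6), np.float64(165.0)]
[[0, np.float64(0.038), np.float64(-0.007)], [0, np.float64(0.075), np.float64(-0.013)], [0, np.float64(0.113), np.float64(-0.017)], [0, np.float64(0.152), np.float64(-0.02)], [0, np.float64(0.19), np.float64(-0.021)], [0, np.float64(0.228), np.float64(-0.02)], [0, np.float64(0.266), np.float64(-0.017)], [0, np.float64(0.305), np.float64(-0.013)]] deg 39.0 TCP expect [np.float64(572.6), np.float64(267.7), np.float64(146.7)]
[[0, np.float64(0.038), np.float64(0.006)], [0, np.float64(0.075), np.float64(0.013)], [0, np.float64(0.113), np.float64(0.022)], [0, np.float64(0.149), np.float64(0.033)], [0, np.float64(0.186), np.float64(0.045)], [0, np.float64(0.221), np.f
[... 235 characters left out ...]
t64(0.066), np.float64(0.038)], [0, np.float64(0.098), np.float64(0.06)], [0, np.float64(0.129), np.float64(0.082)], [0, np.float64(0.159), np.float64(0.106)], [0, np.float64(0.188), np.float64(0.131)], [0, np.float64(0.215), np.float64(0.158)], [0, np.float64(0.242), np.float64(0.186)]] deg 79.0 TCP expect [np.float64(587.7), np.float64(347.4), np.float64(58.2)]
[[0, np.float64(0.025), np.float64(0.029)], [0, np.float64(0.049), np.float64(0.059)], [0, np.float64(0.072), np.float64(0.09)], [0, np.float64(0.093), np.float64(0.121)], [0, np.float64(0.101), np.float64(0.134)], [0, np.float64(0.109), np.float64(0.147)]] deg 91.0 TCP expect [np.float64(589.6), np.float64(357.7), np.float64(23.0)]
```

```bash
python3 -m inch '{"translation":[[0,0.02,-0.012],[0,0.053,-0.03],[0,0.088,-0.047],[0,0.123,-0.063],[0,0.158,-0.076],[0,0.195,-0.089],[0,0.231,-0.099],[0,0.269,-0.109]],"dr":[[0,0,0],[0,0,0],[0,0,0],[0,0,0],[0,0,0],[0,0,0],[0,0,0],[0,0,0]],"jaw":[0,0,0,0,0,0,0,0]}'
python3 -c "
from h import *
s=ctrl.read_state();print(s['joint_pos'],s['torque'])"
```

```text
t: 28.05
tool_pos: [561.5, 208.4, 166.9]
orientation: [-2.788, 0.002, 2.955]
force: [-2.1, -5.7, 10.0]
width: 11.0
gripper_force: 30.0
[ 0.48858359  0.50622897  1.43939072 -0.27762883  1.4270392  -0.82272146] [-1.6738344   0.49070656 -0.05286728]
```

```bash
python3 -m inch '{"translation":[[0,0.038,-0.007],[0,0.075,-0.013],[0,0.113,-0.017],[0,0.152,-0.02],[0,0.19,-0.021],[0,0.228,-0.02],[0,0.266,-0.017],[0,0.305,-0.013]],"dr":[[0,0,0],[0,0,0],[0,0,0],[0,0,0],[0,0,0],[0,0,0],[0,0,0],[0,0,0]],"jaw":[0,0,0,0,0,0,0,0]}'
python3 -m inch '{"translation":[[0,0.038,0.006],[0,0.075,0.013],[0,0.113,0.022],[0,0.149,0.033]],"dr":[[0,0,0],[0,0,0],[0,0,0],[0,0,0]],"jaw":[0,0,0,0]}'
```

```text
t: 29.05
tool_pos: [572.6, 266.8, 147.1]
orientation: [-2.791, 0.002, 2.955]
force: [-0.6, -4.1, 3.9]
width: 11.0
gripper_force: 30.0
t: 29.55
tool_pos: [577.6, 293.0, 130.0]
orientation: [-2.793, 0.002, 2.955]
force: [0.6, -3.9, 4.3]
width: 11.0
gripper_force: 30.0
```

```bash
python3 -m inch '{"translation":[[0,0.037,0.012],[0,0.072,0.026],[0,0.107,0.042],[0,0.142,0.059]],"dr":[[0,0,0],[0,0,0],[0,0,0],[0,0,0]],"jaw":[0,0,0,0]}'
python3 -m inch '{"translation":[[0,0.034,0.018],[0,0.066,0.038],[0,0.098,0.06],[0,0.129,0.082],[0,0.159,0.106],[0,0.188,0.131],[0,0.215,0.158],[0,0.242,0.186]],"dr":[[0,0,0],[0,0,0],[0,0,0],[0,0,0],[0,0,0],[0,0,0],[0,0,0],[0,0,0]],"jaw":[0,0,0,0,0,0,0,0]}'
python3 -c "
from h import *
s=ctrl.read_state();print(s['joint_pos'],s['torque'])"
```

```text
t: 30.05
tool_pos: [582.0, 316.1, 108.8]
orientation: [-2.794, 0.002, 2.955]
force: [2.5, -3.5, 2.6]
width: 11.4
gripper_force: 30.0
t: 31.05
tool_pos: [587.9, 348.3, 57.2]
orientation: [-2.795, 0.001, 2.955]
force: [4.7, -2.4, 2.7]
width: 11.1
gripper_force: 30.0
[ 0.63273587  0.73973041  1.28249763 -0.23969263  1.38228402 -0.67522359] [-0.59918217 -0.67881963  0.25771132]
```

```bash
python3 -m inch '{"translation":[[0,0.025,0.029],[0,0.049,0.059],[0,0.072,0.09],[0,0.085,0.108],[0,0.094,0.121],[0,0.094,0.121]],"dr":[[0,0,0],[0,0,0],[0,0,0],[0,0,0],[0,0,0],[0,0,0]],"jaw":[0,0,0,0,0,0]}'
python3 -m inch '{"translation":[[0,0.008,0.013],[0,0.008,0.013]],"dr":[[0,0,0],[0,0,0]],"jaw":[0,0]}'
```

```text
t: 31.8
tool_pos: [589.4, 357.3, 27.5]
orientation: [-2.794, 0.001, 2.955]
force: [4.6, -2.7, -0.4]
width: 11.3
gripper_force: 30.0
t: 32.05
tool_pos: [589.4, 357.5, 26.6]
orientation: [-2.793, 0.001, 2.955]
force: [2.7, -4.6, 7.7]
width: 11.3
gripper_force: 30.0
```

```bash
python3 -m inch '{"translation":[[0,0.004,0.01],[0,0.004,0.01],[0,0.004,0.01]],"dr":[[0,0,0],[0,0,0],[0,0,0]],"jaw":[0,0,0]}'
python3 -m inch '{"translation":[[0,-0.004,-0.01],[0,-0.004,-0.01]],"dr":[[0,0,0],[0,0,0]],"jaw":[0,0]}'
```

```text
t: 32.42
tool_pos: [589.5, 357.5, 26.6]
orientation: [-2.793, 0.002, 2.955]
force: [1.1, -3.6, 15.7]
width: 11.3
gripper_force: 30.0
t: 32.67
tool_pos: [589.5, 357.5, 26.7]
orientation: [-2.793, 0.001, 2.955]
force: [2.6, -3.3, 7.8]
width: 11.3
gripper_force: 30.0
```

The hinge is at its stop: the position stays at 26.6 mm while the force rises. I'll release, withdraw and verify.

```bash
python3 -m inch '{"translation":[[0,0,0],[0,0,0],[0,0,0],[0,0,0]],"dr":[[0,0,0],[0,0,0],[0,0,0],[0,0,0]],"jaw":[0.33,0.33,0.33,0.33]}'
python3 -m inch '{"translation":[[0,0,-0.08],[0,0,-0.2],[0,0,-0.4],[0,0,-0.7],[0,0,-0.9],[0,0,-0.9]],"dr":[[0,0,0],[0,0,0],[0,0,0],[0,0,0],[0,0,0],[0,0,0]],"jaw":[0.33,0.33,0.33,0.33,0.33,0.33]}'
python3 - <<'E'
from h import *
np.set_printoptions(precision=1,suppress=True)
S,si,sh=shot("scene");D,di,dh=shot("side");W,wi,wh=shot("wrist")
b=blob(dh,(170,130,60),(8,255,255),(235,150,340,240));print("bar side",ends(b[0]),[onz(D,e,43) for e in ends(b[0])],b[3])
x=np.array([.1857,.9826,0]);p=np.array([558.3,195,8]);u=p-6*x+[0,0,57]
for h,c,n,bx in((sh,S,"scene",(240,150,420,330)),(dh,D,"side",(200,150,340,260))):
    a=blob(h,(80,90,30),(105,255,255),bx);print(n,"teal",a[1],cv2.boundingRect(a[0]),"expect mid",proj(c,u+46*x),"lid",proj(c,u+103*x))
    if n=="side": r=blob(h,(3,100,30),(20,255,255),(270,230,345,310));print("amber/cork",cv2.boundingRect(r[0]))
a=blob(sh,(3,120,20),(14,255,200),(185,180,225,235));print("bottle amber scene",cv2.boundingRect(a[0]),"expect shoulder",proj(S,(687,-101,92)),"label", proj(S,(687,-101,45)))
for nm,lo,hi,bx,b2,z in(("jarlid",(105,120,60),(125,255,255),(165,225,205,250),(335,255,370,280),75),("casta",(18,60,100),(35,255,255),(230,238,272,275),(295,235,335,270),20),("driver",(40,100,30),(85,255,255),(200,262,240,290),(330,240,360,270),12)):
    a=blob(sh,lo,hi,bx);k=blob(dh,lo,hi,b2);print(nm,onz(S,a[1],z),onz(D,k[1],z))
E
```

```text
t: 33.17
tool_pos: [589.1, 358.1, 25.1]
orientation: [-2.794, 0.0, 2.955]
force: [-0.5, 0.4, -0.8]
width: 29.9
gripper_force: 0.0
t: 33.92
tool_pos: [601.9, 420.4, 199.9]
orientation: [-2.802, 0.007, 2.956]
force: [-0.0, 1.5, 0.7]
width: 29.8
gripper_force: 0.0
bar side (array([280. , 201.1]), array([284. , 201.3])) [array([626.8, 363.8,  43. ]), array([641.3, 361.6,  43. ])] 9.0
scene teal (320.38422391857506, 233.2025445292621) (301, 214, 45, 43) expect mid [323.3 236.5] lid [338.9 249.1]Traceback (most recent call last):
  File "<stdin>", line 7, in <module>
  File "h.py", line 29, in blob
    ct=max(cs,key=cv2.contourArea); M=cv2.moments(ct)
ValueError: max() iterable argument is empty
```

Run:
```python
from h import *
np.set_printoptions(precision=1,suppress=True)
S,si,sh=shot("scene");D,di,dh=shot("side")
a=blob(sh,(3,120,20),(14,255,200),(185,180,225,235));print("bottle amber scene",cv2.boundingRect(a[0]),"expect cap top,shoulder,label,foot",[proj(S,(687,-101,z)) for z in(128,92,45,4)])
w=blob(sh,(0,0,150),(180,70,255),(185,180,225,212));print("cap",w[1],w[3])
b=blob(sh,(170,150,90),(8,255,255),(310,220,400,300));print("bar",ends(b[0]),[onz(S,e,43) for e in ends(b[0])])
l=blob(sh,(0,0,140),(180,60,255),(320,225,360,285));print("lid",l[1],l[3])
for nm,lo,hi,bx,b2,z in(("jarlid",(105,120,60),(125,255,255),(165,225,205,250),(335,255,370,280),75),("casta",(18,60,100),(35,255,255),(230,238,272,275),(295,235,335,270),20),("driver",(40,100,30),(85,255,255),(200,262,240,290),(330,240,360,270),12)):
    a=blob(sh,lo,hi,bx);k=blob(dh,lo,hi,b2);print(nm,onz(S,a[1],z),onz(D,k[1],z))
```

```text
bottle amber scene (191, 199, 19, 23) expect cap top,shoulder,label,foot [array([198.4, 199.9]), array([200.3, 206.8]), array([202.7, 215.3]), array([204.7, 222.4])]
cap (198.23714759535653, 200.08291873963515) 100.5
bar (array([370.8, 255.8]), array([346., 282.])) [array([535.3, 371.2,  43. ]), array([641.5, 351.5,  43. ])]
lid (338.94603174603174, 253.1412698412698) 735.0
jarlid [789.6 -84.8  75. ] [782.8 -93.3  75. ]
casta [724.6  85.8  20. ] [717.4  88.8  20. ]
driver [796.9  47.2  12. ] [795.5  63.3  12. ]
```

The bottle, bar (z=43, down), lid, jar and driver all check out. The cast_a estimate differs from before, so I'll compare the images directly.

Run:
```python
from h import *
S,si,sh=shot("scene");D,di,dh=shot("side")
for n,im,bx in(("scene",si,(228,236,275,278)),("side",di,(295,232,332,270))):
    o=cv2.imread(f"pics/{n}0.png")[:,:,::-1]; x0,y0,x1,y1=bx
    for k in(o,im):
        b=blob(cv2.cvtColor(np.ascontiguousarray(k),cv2.COLOR_RGB2HSV),(15,30,110),(40,255,255),bx);print(n,cv2.boundingRect(b[0]),b[1],b[3])
    print(cv2.absdiff(o[y0:y1,x0:x1],im[y0:y1,x0:x1]).mean())
for n,bx in (("bowl",(290,158,328,190)),("castb",(355,194,385,224)),("artic",(295,270,350,328)),("purple",(176,98,212,142))):
    x0,y0,x1,y1=bx; o=cv2.imread("pics/scene0.png")[:,:,::-1];print(n,cv2.absdiff(o[y0:y1,x0:x1],si[y0:y1,x0:x1]).mean())
```

```text
scene (236, 242, 29, 28) (249.07707355242565, 256.36189358372457) 426.0
scene (236, 242, 30, 28) (249.54145077720207, 257.08678756476684) 386.0
3.622593718338399
side (300, 239, 27, 23) (312.4237695078031, 249.60824329731892) 416.5
side (300, 239, 27, 24) (311.39933993399336, 248.23620933521923) 353.5
14.370791844476056
bowl 12.958607456140351
castb 6.42
artic 9.147439916405434
purple 22.119949494949495
```

Run:
```python
from h import *
S,si,sh=shot("scene");D,di,dh=shot("side")
for n,im,bx in(("scene",si,(165,90,225,150)),("side",di,(175,310,245,400))):
    o=np.ascontiguousarray(cv2.imread(f"pics/{n}0.png")[:,:,::-1])
    for k in(o,im):
        b=blob(cv2.cvtColor(k,cv2.COLOR_RGB2HSV),(125,80,40),(160,255,255),bx);print(n,cv2.boundingRect(b[0]),b[1])
for n,im,bx in(("scene",si,(290,155,330,192)),("side",di,(185,240,225,275))):
    o=np.ascontiguousarray(cv2.imread(f"pics/{n}0.png")[:,:,::-1])
    for k in(o,im):
        g=cv2.cvtColor(k,cv2.COLOR_RGB2HSV); b=blob(g,(0,0,0),(180,255,22),bx);print("bowl",n,cv2.boundingRect(b[0]),b[1])
```

```text
scene (176, 99, 34, 44) (193.09039548022596, 118.87134786117836)
scene (176, 99, 34, 44) (192.73300165837477, 120.03769033619778)
side (183, 319, 50, 74) (208.5872398036893, 354.7410165284594)
side (184, 319, 49, 74) (208.59335023950405, 354.80501549732315)Traceback (most recent call last):
  File "<stdin>", line 10, in <module>
  File "h.py", line 30, in blob
    return ct,(M["m10"]/M["m00"],M["m01"]/M["m00"]),cv2.minAreaRect(ct),M["m00"]
               ~~~~~~~~^~~~~~~~~
ZeroDivisionError: float division by zero
```

The purple flask and cast_a have the same outlines as at the start, and the other differences are shading. Handing in.

```bash
python3 -c "
from plant import ctrl; print(ctrl.job_done())"
```

```text
the job is handed in; nothing more can be done
None
```

Handed in at about 35 s: the bottle stands on the cork coaster, the flask lies in the cradle trough with the hinge swung fully down to its stop, and the gripper is clear; the hand nudged the flask about 15 mm on the bench while leaving the bottle (it stayed upright), the jar, cast_a, screwdriver and purple flask haven't moved, and I didn't measure the bowl, cast_b or articulator precisely.

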